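# Slide a test plate under the thickness gauge's low bridge and take the reading

## Robot

A 7-joint arm with a two-finger parallel gripper is mounted at the origin on the work surface. World frame = base frame: x ahead of the robot, y to its left, z up, the work surface at z = 0. Lengths are in m, angles in rad, forces in N, time in s.
With the tool pointing down it reaches from about 0.4 to 0.875 m from the base axis. Payload 19.3 kg.
Tool frame: the origin (TCP) lies midway between the tips of the shut fingers; the grasp point (between the pads) lies 19 mm behind it (bot.pinch_z is the distance from the TCP to the grasp point, in m); z points along the fingers, y is the direction in which the jaws open and shut (so a half turn about z gives the same grasp; the last joint's range is limited). The gripper opens to 85 mm and grips with 20 to 120 N. Pads are 22 mm wide; open, the fingers measure 114 mm over their backs; the gripper's body (76 mm by 85 mm) begins 54 mm behind the grasp point. The pads swing forward as they close: fully open they stand 13 mm farther back than shut.
Start: joints at [1.099, 0.521, -0.036, 1.599, 0.021, 1.021, -0.113], TCP at [0.244, -0.575, 0.231] pointing down, gripper open.
Joint ranges: [-2.91, 2.91], [-0.3, 2.13], [-1.5, 1.42], [0.17, 2.43], [-1.26, 4.41], [0.16, 1.93], [-2.52, 2.52]. Speed limits (rad/s): [1.89, 1.89, 2.39, 2.39, 3.01, 3.01, 3.01].

## Interface

Orientations are given as [roll, pitch, yaw] about the fixed x, y, z axes, in that order (R = Rz(yaw) Ry(pitch) Rx(roll)).
In Python, from workcell import bot gives the robot as it stands. The module is installed in compiled form; this text tells all that it offers.
- The arm moves only by the tool move_arm, never from a script. Its argument "moves" is text: rows parted by semicolons, each of 4 numbers parted by spaces: the shift along the tool's x, y, z in mm, then the turn about the tool's z in rad. In form: dx dy dz yaw; .... A call has exactly 10 rows; each row is the pose to reach, as a shift and turn from the pose commanded when the call began, along the tool's axes at that moment; what a row does not reach only later rows make up. A row lasts 1/12 s, in which the tool goes at most 41.7 mm and 7.16 degrees, less where a joint would pass 70% of its speed; a pose out of reach is approached as far as the arm can. A call with a gripper value outside its range is refused whole. "grip" is the opening, from 0 (shut) to 1 (fully open), set as the call begins (left out, the last holds). The fingers move at their own pace and stop on an object; "grip_force" is the grip in N (left out, the last holds). Time passes only in rows, so rows that repeat a pose let the fingers close, or fill a call up. It gives the time, the measured TCP pose, the force and the opening at its end, in the units of the state.
- bot.observe(): the state, without advancing time (a new reading comes with each control period).
- bot.grab_frame(name): name is "scene" or "top"; returns a dict with "frame" (384x512x3 uint8, red, green, blue), "z_map" (384x512 float32, m along the optical axis (not along the pixel's ray), 0 where there is no reading), "K" (3x3 intrinsics, pixels), "dist" ([k1, k2, p1, p2, k3] as OpenCV has them; the pictures are not rectified), "eye" and "attitude" of the camera in the world. Camera axes: x right, y up, looking along -z (the intrinsics and any distortion apply to the point x, -y, -z); pixel columns grow to the right and rows downward; lengths in m; the calibration is good to about 2 mm. A picture is of the moment at which its call begins.
- bot.job_done(): hands the job in, once; it reports no verdict.
Trained networks look in a picture, given as the dict that the camera call returned (one of the last four; its "shot" number tells which), for a name from the list of things; names that differ only in an ending like _2 or _b are one class to them, and where a whole thing is asked for, a point or a joint stands for the part that bears it (a point fixed in the world has none). Each returns a list of dicts, best first, with "conf" (0 to 1); they miss things now and then, are a little off and sometimes report something else, mostly with a low value. They report only what shows in the picture. A call takes as long as a camera call. They do not tell look-alikes from the thing itself.
- bot.search_frame(picture, label): "at" ([column, row] in pixels, amid what is visible of it).
- bot.pinpoint(picture, label): "at" ([column, row] in pixels: a listed point, or the origin of a listed thing).
The state is a dict: "clock": time; "qpos": joint angles; "qd": joint speeds; "joint_efforts": joint torques, N m; "position": TCP position; "tool_rot": TCP orientation; "force": force on the tool from outside, world axes, zero at the start; "moment": the same for the moment, N m; "grip_width": finger opening in m.
Only numpy, scipy, OpenCV 4.12 (cv2) and the standard library are available. Lean on these libraries where they do the work, as an engineer would, in place of code of your own. Each camera call takes 0.05 s, during which the arm holds its last target. There are 200 camera calls.

## Task

Push the flat steel test plate along the bench, without lifting or tipping it, under the low blue bridge of the thickness gauge until its leading edge is fully home against the grey stop block. Then press the red button on the stop block down to take the reading and let it go, leaving the plate home. Do not disturb the buffing wheel, the steel ring or the green polishing bar, and do not press the button before the plate is home.

Things in the scene. Friction and masses are not known exactly. Their poses are not given: they have to be found in the camera images.
- plate: Loose flat brushed-steel plate, 130 mm long (its x) by 84 mm wide (its y) by 8 mm thick, about 0.24 kg, lying flat on the bench. Origin: centre of its underside. Its x axis points to its leading edge (the end towards the gauge); an orange painted stripe marks the trailing end. Too wide for most grippers; it is to be pushed by its edges.
- plate_lead (a point): Middle of the plate's leading edge, half-way up: 65 mm from the plate's centre along its x.
- plate_tail (a point): Middle of the plate's trailing edge, half-way up: 65 mm from the plate's centre along minus its x; the edge to push on.
- gauge: Thickness gauge fixed to the bench. Origin: on the bench under the middle of its blue bridge; x points the way the plate goes in, z up. Bridge: x -20 to 20 mm, 136 mm wide, headroom 12 mm, top 28 mm above the bench. Grey stop block: x 45 to 95 mm, 136 mm wide, 24 mm high. With the plate home its centre is at x = -20 mm and its rear 65 mm stick out in front of the bridge.
- mouth (a point): Middle of the gauge's open mouth, on the bench, at gauge x = -62 mm, y = 0. Steel side rails 12 mm high, x -25 to 45 mm, leave a lane 92 mm wide (y -46 to 46 mm) with the bench as its floor; from x = -25 mm to the mouth the rails flare out to about 125 mm.
- stop_face (a point): Middle of the stop block's face that the plate's leading edge must touch, 4 mm above the bench; gauge x = 45 mm, y = 0.
- measure_button (a joint): Red push button, 28 mm across, on top of the stop block, pressed straight down: 0 = out, 0.006 m = fully down; a spring needing 5 N for the full travel brings it back up.
- measure_button_top (a point): Centre of the red button's top face, 46 mm above the bench when out (gauge x = 70 mm, y = 30 mm).
- mop: Bystander: brown round buffing wheel lying flat, 90 mm across, 28 mm high; origin at the centre of its underside. Leave alone.
- bezel: Bystander: polished steel ring lying flat, 68 mm across, 12 mm high; origin at the centre of its underside. Leave alone.
- compound: Bystander: green bar of polishing compound, 85 x 38 x 34 mm; origin at the centre of its underside. Leave alone.
Mind the look-alikes: they are no part of the job. Leave any orange or turquoise look-alike of the gauge alone. What is shaped like the plate but pink is not meant.

How it is judged:
On the way, in this order (a step that is already met when the one before it is completed fails the run):
1. the plate lies under the bridge, its leading edge home against the stop block (x of plate_lead in the frame of gauge between 0.042 and 0.048 m and y of plate_lead in the frame of gauge between -0.007 and 0.007 m and y of plate_tail in the frame of gauge between -0.013 and 0.013 m), for 0.2 s.
2. then the red button is pressed down, at least two thirds of its travel (all of step 1 and value of joint measure_button above 0.004 m), for 0.05 s.
At the end, for the whole second after the job is handed in: The plate lies flat and at rest under the bridge, its leading edge within 3 mm of the stop block and within 7 mm of the lane's middle, its trailing edge within 13 mm of it; the button is back up; the three bystanders are within 15 mm of where they began (all of step 1 and angle between plate's own z axis and vertical below 0.03 rad and height (world z) of plate below 0.003 m and linear speed of plate below 0.01 m/s and value of joint measure_button below 0.0015 m and distance of each of mop, bezel, compound from where it was at the start of the episode below 0.015 m); the robot touches nothing.
It fails at once if the plate is lifted or carried (its centre more than 8 mm off the bench) (height (world z) of plate above 0.008 m).
It fails at once if the plate is tipped by more than about 6 degrees (angle between plate's own z axis and vertical above 0.1 rad).
It fails at once if the button is pressed (over half its travel) while the plate is not home (value of joint measure_button above 0.003 m and x of plate_lead in the frame of gauge below 0.041 m).
It fails at once if the buffing wheel, the steel ring or the polishing bar is moved by more than 15 mm or tipped (distance of any of mop, bezel, compound from where it was at the start of the episode above 0.015 m or angle between any of mop, bezel, compound's own z axis and vertical above 0.3 rad).
It also fails if it takes over 64 s, if anything falls off the work surface, if the arm or the gripper's body presses on something with over 40 N, if the wrist force passes 120 N, or if a joint passes its speed limit or range.

## Working session

There is one attempt and no reset: what is moved stays moved. The work goes in short steps, Python scripts to look and compute and a tool call to move; the robot and the scene stay as the last step left them, time stands still between calls to the robot, and variables do not carry over. Pictures are saved under pics/ and viewed, about 8 in all and at most 12, crops included, and the job is handed in when it is done.

Besides the shell and the picture viewer there is one more tool, called as name(argument=value, ...) on one line, values as JSON. move_arm: Moves the arm, as the interface text tells. Its arguments: {"type":"object","properties":{"moves":{"type":"string"},"grip":{"type":"number"},"grip_force":{"type":"number"}},"required":["moves"]}

```bash
mkdir -p pics
cat > h.py <<'E'
import numpy as np, cv2
from scipy.spatial.transform import Rotation as R
from workcell import bot
def rot(a):
    a=np.array(a,float)
    return a if a.shape==(3,3) else (R.from_euler('xyz',a).as_matrix() if a.size==3 else R.from_quat(a).as_matrix())
def ray(p,uv):
    n=cv2.undistortPoints(np.array([[uv]],float),np.array(p['K']),np.array(p['dist']))[0,0]
    return rot(p['attitude'])@np.array([n[0],-n[1],-1.0])
def onplane(p,uv,z):
    d=ray(p,uv);e=np.array(p['eye']);return e+d*(z-e[2])/d[2]
def depthpt(p,uv):
    u,v=int(round(uv[0])),int(round(uv[1]));return np.array(p['eye'])+ray(p,uv)*p['z_map'][v,u]
def save(p,name,crop=None,k=1):
    im=p['frame'][:,:,::-1]
    if crop: im=im[crop[1]:crop[3],crop[0]:crop[2]]
    cv2.imwrite('pics/'+name,cv2.resize(im,None,fx=k,fy=k,interpolation=cv2.INTER_CUBIC))
E
python3 - <<'E'
from h import *
np.set_printoptions(precision=4,suppress=True)
s=bot.observe();print(s['position'],s['tool_rot'],s['grip_width'],s['clock'])
for c in('top','scene'):
    p=bot.grab_frame(c);save(p,c+'1.png',k=1.5);print(c,p['eye'],p['attitude'],p['K'],p['dist'])
    for l in['plate','plate_lead','plate_tail','gauge','mouth','stop_face','measure_button_top','mop','bezel','compound']:
        for d in bot.pinpoint(p,l)[:3]:print(l,np.round(d['at'],1),round(d['conf'],2),onplane(p,d['at'],{'measure_button_top':.046,'plate_lead':.004,'plate_tail':.004,'stop_face':.004}.get(l,0))[:2])
E
```

```text
[ 0.2442 -0.5749  0.2307] [-3.1405  0.0001  0.4017] 0.08544656532448501 0.0
top [ 0.4672 -0.0326  0.8827] [ 0.0467  0.008  -1.5701] [[396.0174   0.     249.7973]
 [  0.     396.0174 194.6733]
 [  0.       0.       1.    ]] [-0.0191  0.      0.      0.      0.    ]
plate [119.9 195.1] 0.78 [0.5074 0.2657]
plate [209.5 139.8] 0.61 [0.632  0.0652]
plate_lead [238.  148.5] 0.92 [0.6116 0.0009]
plate_lead [148.6 205.4] 0.81 [0.4843 0.1997]
plate_tail [ 94.7 183.1] 0.64 [0.5341 0.3216]
plate_tail [180.7 129.5] 0.59 [0.6546 0.1296]
gauge [175.6 271.3] 0.94 [0.3383 0.1389]
gauge [278.6 166. ] 0.7 [ 0.5727 -0.09  ]
gauge [344.4 278.1] 0.57 [ 0.324  -0.2347]
stop_face [360.7 281.9] 0.94 [ 0.3163 -0.2696]
stop_face [299.7 174. ] 0.91 [ 0.5544 -0.1366]
stop_face [190.2 280.2] 0.71 [0.3195 0.1057]
measure_button_top [319.5 158.7] 0.71 [ 0.5828 -0.1738]
measure_button_top [205.7 278. ] 0.7 [0.3312 0.0665]
measure_button_top [379.5 272.3] 0.56 [ 0.3435 -0.298 ]
mop [298.6 103.7] 0.63 [ 0.714  -0.1355]
bezel [265.9 232. ] 0.62 [ 0.4255 -0.0614]
bezel [299.1 101.1] 0.47 [ 0.7199 -0.1367]
compound [35
[... 558 characters left out ...]
604 -0.0979]
gauge [244.5 153.3] 0.69 [ 0.3167 -0.234 ]
gauge [350.8 206.3] 0.59 [0.345  0.1315]
mouth [257.8 161.9] 0.97 [ 0.3291 -0.1741]
mouth [367.4 218. ] 0.83 [0.3604 0.1857]
mouth [160.1 235.3] 0.58 [ 0.714  -0.1315]
stop_face [208.8 203.2] 0.97 [ 0.5601 -0.1326]
stop_face [235.9 146.5] 0.94 [ 0.308  -0.2747]
stop_face [344.7 199. ] 0.76 [0.3333 0.1066]
measure_button_top [222.6 137.7] 0.52 [ 0.3506 -0.2848]
measure_button_top [191.8 186.1] 0.41 [ 0.5772 -0.1692]
measure_button_top [328.7 178.3] 0.4 [0.3376 0.0588]
mop [159.9 234.5] 0.86 [ 0.7124 -0.134 ]
bezel [269.8 190.7] 0.84 [ 0.4186 -0.059 ]
bezel [239.9 232.5] 0.37 [ 0.5916 -0.004 ]
compound [172.5 184.6] 0.62 [ 0.5581 -0.2664]
```

View pics/top1.png

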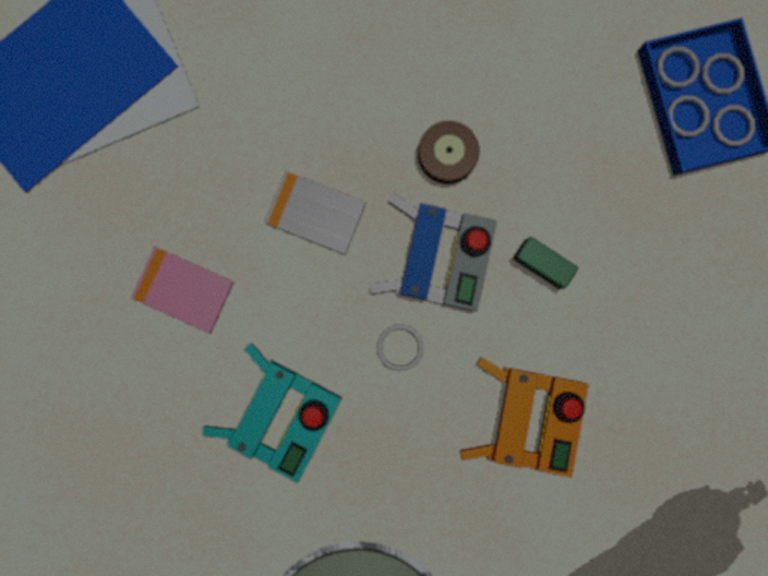

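View pics/scene1.png

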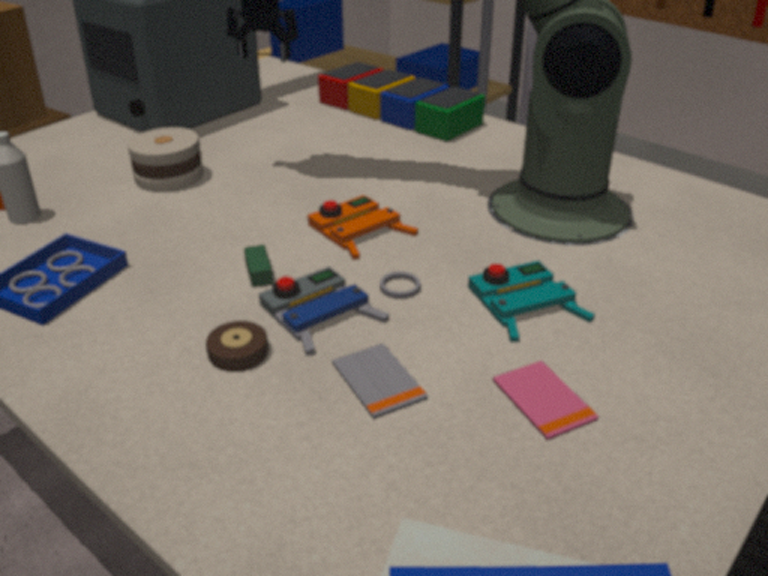

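Top view (native pixels): the candidates for the plate are silver (210,141) and pink (122,193). The candidates for the gauge are blue (283,168), turquoise (183,277) and orange (350,280). The silver plate and the gauge with the blue bridge and grey stop block fit the description. I'll measure these two precisely and confirm them in one crop.

```bash
cat > meas.py <<'E'
from h import *
def rect(p,m,z,what):
    n,l,st,_=cv2.connectedComponentsWithStats(m.astype(np.uint8)); i=1+np.argmax(st[1:,4])
    c=max(cv2.findContours((l==i).astype(np.uint8),cv2.RETR_EXTERNAL,cv2.CHAIN_APPROX_NONE)[0],key=len)[:,0]
    w=np.array([onplane(p,q,z)[:2] for q in c.astype(float)])*1000
    (cx,cy),(a,b),t=cv2.minAreaRect(w.astype(np.float32))
    if a<b:a,b,t=b,a,t+90
    t=(t+90)%180-90
    print(what,'c',np.round([cx,cy],1),'size',round(a+2,1),round(b+2,1),'long-axis deg',round(t,2));return (l==i),(cx,cy,t)
def win(p,x0,y0,x1,y1):
    m=np.zeros(p['frame'].shape[:2],bool);m[y0:y1,x0:x1]=1;return m
E
python3 - <<'E'
from meas import *
p=bot.grab_frame('top');f=p['frame'].astype(int);hsv=cv2.cvtColor(cv2.GaussianBlur(p['frame'],(3,3),0),cv2.COLOR_RGB2HSV).astype(int)
for n,(u,v) in dict(plate=(215,143),bench=(215,190),bridge=(283,165),stop=(311,180),btn=(317,160),stripe=(189,133),rail=(266,135)).items():print(n,f[v-1:v+2,u-1:u+2].mean((0,1)).round(),hsv[v,u],depthpt(p,(u,v)).round(4))
w=win(p,240,120,345,215)
mb,_=rect(p,w&(hsv[...,0]>100)&(hsv[...,0]<130)&(hsv[...,1]>120),.028,'bridge')
wp=win(p,172,105,252,175)
b=f[...,0]-f[...,2]  # warm bench
print('warmth plate/bench',b[143,215],b[180,200])
ms,_=rect(p,wp&(hsv[...,1]>130),.008,'stripe')
d=cv2.GaussianBlur(p['frame'],(3,3),0).astype(int);wm=d[...,0]-d[...,2]
th=(np.median(wm[138:148,210:220])+np.median(wm[175:185,195:215]))/2
mp,_=rect(p,wp&((wm<th)|ms),.008,'plate')
mr,_=rect(p,w&(hsv[...,1]>150)&((hsv[...,0]<8)|(hsv[...,0]>172)),.046,'button')
o=p['frame'].copy()
for m in(mb,mp,mr):
    cs,_=cv2.findContours(m.astype(np.uint8),cv2.RETR_EXTERNAL,cv2.CHAIN_APPROX_NONE)
    cv2.drawContours(o,cs,-1,(255,255,0),1)
p2=dict(p,frame=np.vstack([p['frame'][100:220,165:355],o[100:220,165:355]]))
save(p2,'crop1.png',k=2.4)
E
```

```text
plate [119. 118. 119.] [150   2 120] [0.6234 0.0521 0.0072]
bench [128. 132. 120.] [ 40  23 132] [0.5188 0.0521 0.0007]
bridge [ 24.  57. 101.] [107 201 100] [ 0.5717 -0.0978  0.0266]
stop [83. 90. 87.] [75 22 91] [ 0.5393 -0.1588  0.0236]
btn [128.  39.  34.] [  2 186 129] [ 0.5798 -0.1682  0.0479]
stripe [129.  83.  26.] [ 17 204 129] [0.6456 0.11   0.0093]
rail [124. 124. 124.] [ 90   2 124] [ 0.6407 -0.0615  0.01  ]
bridge c [566.6 -94.5] size 134.5 38.8 long-axis deg -12.58
warmth plate/bench -1 9
stripe c [646.5 112.7] size 83.7 15.4 long-axis deg -21.21
plate c [621.8  52.9] size 108.1 86.7 long-axis deg 68.28
button c [ 581.1 -169.6] size 29.8 29.6 long-axis deg -0.4
```

View pics/crop1.png

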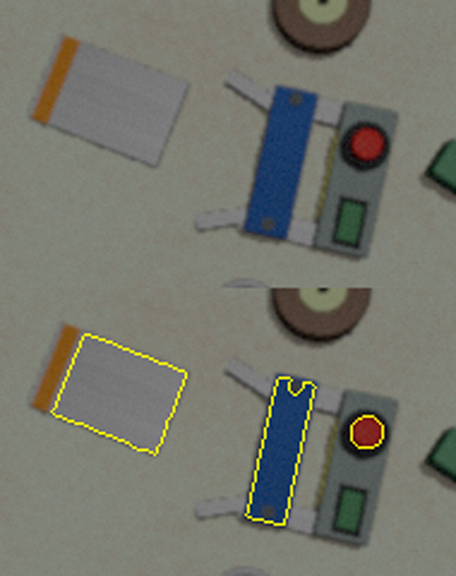

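The crop confirms it: the silver plate with the orange stripe is at left, and the gauge with blue bridge, grey stop and red button is at right, with the bench between them clear. The button position agrees with the gauge pose (566.6, -94.5, x axis at -102.6°) to within 1 mm.

The plate centre is at about (625, 61) with its heading near -112°. It has to move to (571, -75) at -102.6°. I'll push with two half-open fingertips on the tail edge.

move_arm(moves="30 -23 0 -0.04;60 -46 0 -0.08;90 -69 0 -0.12;120 -92 0 -0.16;150 -115 0 -0.2;180 -138 0 -0.24;210 -161 0 -0.28;240 -184 0 -0.32;270 -207 0 -0.36;300 -230 0 -0.4", grip=0.5)

```text
clock: 1.98
position: [0.4312, -0.2446, 0.2316]
tool_rot: [3.141, -0.0, 0.804]
force: [1.2, -1.1, -0.1]
grip_width: 0.0426
```

```bash
cat > go.py <<'E'
import sys
from h import *
# world mm target x y z, yaw deg -> tool shift & turn
s=bot.observe();t=np.array(list(map(float,sys.argv[1:4])));M=rot(s['tool_rot'])
yaw=np.degrees(np.arctan2(M[1,0],M[0,0]))
print('pos',np.round(np.array(s['position'])*1000,1),'yaw',round(yaw,2),'F',np.round(s['force'],1),'grip',round(s['grip_width'],4),'t',round(s['clock'],2),'q',np.round(s['qpos'],2))
print('shift',np.round(M.T@(t-np.array(s['position'])*1000),1),'turn',round(-np.radians(float(sys.argv[4])-yaw),4))
E
python3 go.py 662.5 152 120 68
```

```text
pos [ 431.2 -244.6  231.6] yaw 46.04 F [ 1.2 -1.1 -0.1] grip 0.0426 t 1.98 q [ 0.59  0.32 -0.25  1.92  0.1   0.9  -0.47]
shift [ 446.  -108.8  111.5] turn -0.3833
```

move_arm(moves="38 -9 0 -0.04;76 -18 0 -0.08;114 -28 0 -0.12;152 -37 0 -0.16;190 -46 0 -0.2;228 -55 0 -0.24;266 -65 0 -0.28;304 -74 0 -0.32;342 -83 0 -0.36;380 -93 20 -0.383")

```text
clock: 2.82
position: [0.6293, 0.0919, 0.2151]
tool_rot: [3.137, -0.003, 1.187]
force: [1.5, -0.6, 0.6]
grip_width: 0.0426
```

```bash
python3 go.py 662.5 152 25 68
```

```text
pos [629.3  91.9 215.1] yaw 67.99 F [ 1.5 -0.6  0.6] grip 0.0426 t 2.82 q [ 0.02  0.58 -0.4   1.58  0.25  1.03 -0.83]
shift [ 67.6   7.5 190.3] turn -0.0001
```

move_arm(moves="30 4 0 0;66 7 0 0;66 7 30 0;66 7 60 0;66 7 95 0;66 7 130 0;66 7 160 0;66 7 180 0;66 7 190 0;66 7 190 0")

```text
clock: 3.65
position: [0.6572, 0.1479, 0.0203]
tool_rot: [-3.139, 0.002, 1.185]
force: [0.2, -0.1, 0.3]
grip_width: 0.0427
```

```bash
python3 go.py 662.5 152 5 68
python3 - <<'E'
from h import *
p=bot.grab_frame('top');q=bot.grab_frame('scene')
p['frame']=np.hstack([p['frame'][60:220,130:340],q['frame'][170:330,180:390]]);save(p,'hover.png',k=1.9)
E
```

```text
pos [657.2 147.9  20.3] yaw 67.89 F [ 0.2 -0.1  0.3] grip 0.0427 t 3.65 q [-0.11  0.87 -0.32  1.57  0.36  0.76 -0.97]
shift [ 5.9  3.4 15.3] turn -0.002
```

View pics/hover.png

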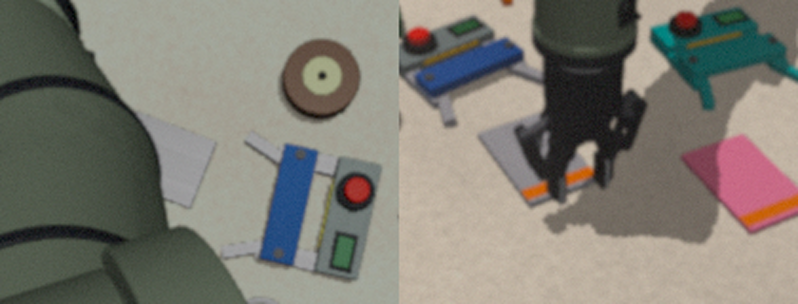

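The top view has the arm hiding the plate's tail. The scene view has both fingertips behind the orange stripe (crop about 557,195 and 605,180). I'll descend in small steps.

move_arm(moves="6 3 0 0;6 3 4 0;6 3 8 0;6 3 12 0;6 3 15 0;6 3 16 0;6 3 17 0;6 3 17 0;6 3 17 0;6 3 17 0")

```text
clock: 4.58
position: [0.6634, 0.1526, 0.0056]
tool_rot: [3.141, -0.0, 1.185]
force: [-0.2, 0.9, 1.0]
grip_width: 0.0427
```

```bash
python3 go.py 662.5 152 0 68
```

```text
pos [663.4 152.6   5.6] yaw 67.88 F [-0.2  0.9  1. ] grip 0.0427 t 4.58 q [-0.12  0.9  -0.32  1.55  0.37  0.75 -0.98]
shift [-0.9 -0.6  5.6] turn -0.0021
```

move_arm(moves="0 0 1 0;0 0 1 0;0 0 2 0;0 0 2 0;0 0 3 0;0 0 3 0;0 0 4 0;0 0 4 0;0 0 4 0;0 0 4 0")

```text
clock: 5.42
position: [0.6633, 0.1526, 0.0014]
tool_rot: [-3.142, 0.0, 1.185]
force: [0.1, 0.2, -0.1]
grip_width: 0.0424
```

move_arm(moves="0 0 1 0;0 0 1 0;0 0 1 0;0 0 2 0;0 0 2 0;0 0 2 0;0 0 2 0;0 0 2 0;0 0 2 0;0 0 2 0")

```text
clock: 6.25
position: [0.6634, 0.1526, -0.0005]
tool_rot: [3.142, -0.0, 1.185]
force: [0.3, -0.1, 1.1]
grip_width: 0.0428
```

move_arm(moves="0 0 1 0;0 0 1 0;0 0 1 0;0 0 2 0;0 0 2 0;0 0 2 0;0 0 2 0;0 0 2 0;0 0 2 0;0 0 2 0")

```text
clock: 7.08
position: [0.6634, 0.1526, -0.0018]
tool_rot: [3.141, 0.0, 1.185]
force: [-5.3, -1.3, 14.1]
grip_width: 0.0428
```

Contact with the bench came at TCP z of about -2 mm. I'll rise 3.5 mm and approach the tail edge.

move_arm(moves="0 0 -2 0;0 0 -3.5 0;-3 0 -3.5 0;-6 0 -3.5 0;-9 0 -3.5 0;-12 0 -3.5 0;-15 0 -3.5 0;-18 0 -3.5 0;-20 0 -3.5 0;-20 0 -3.5 0")

```text
clock: 7.92
position: [0.6557, 0.1335, 0.0009]
tool_rot: [-3.142, 0.0, 1.184]
force: [0.0, 0.8, -1.1]
grip_width: 0.0427
```

```bash
python3 go.py 653 127 1 68
cat > fitp.py <<'E'
from meas import *
# fit plate lead/side edges: project top-view grey mask and fit known 130x84 rectangle's lead edge
def lead(p,show=None,x1=260):
    d=cv2.GaussianBlur(p['frame'],(3,3),0).astype(int);wm=d[...,0]-d[...,2];hs=cv2.cvtColor(p['frame'],cv2.COLOR_RGB2HSV)
    m=win(p,172,100,x1,200)&(wm<5)&(d.sum(2)>300)
    return rect(p,m,.008,'visible grey')
E
python3 - <<'E'
from fitp import *
p=bot.grab_frame('top');q=bot.grab_frame('scene')
lead(p)
for pic in(p,q):
    for l in('plate_lead','plate_tail','plate'):
        for d in bot.pinpoint(pic,l)[:2]:print(l,round(d['conf'],2),onplane(pic,d['at'],0 if l=='plate' else .004)[:2])
p['frame']=np.hstack([p['frame'][60:220,130:340],q['frame'][170:330,180:390]]);save(p,'c2.png',k=1.9)
E
```

```text
pos [655.7 133.5   0.9] yaw 67.86 F [ 0.   0.8 -1.1] grip 0.0427 t 7.92 q [-0.09  0.89 -0.32  1.59  0.37  0.72 -0.97]
shift [-7.  -0.1 -0.1] turn -0.0025
visible grey c [619.    9.4] size 102.1 51.2 long-axis deg 14.17
plate_lead 0.81 [ 0.60300877 -0.00072977]
plate_tail 0.53 [0.53497446 0.3299391 ]
plate_lead 0.9 [0.48327886 0.19303207]
plate_lead 0.87 [ 0.59630914 -0.00676383]
plate_tail 0.91 [0.53723766 0.31806577]
plate_tail 0.66 [ 0.60452606 -0.00227525]
plate 0.85 [0.51111971 0.26029667]
plate 0.81 [0.62509855 0.06405018]
```

View pics/c2.png

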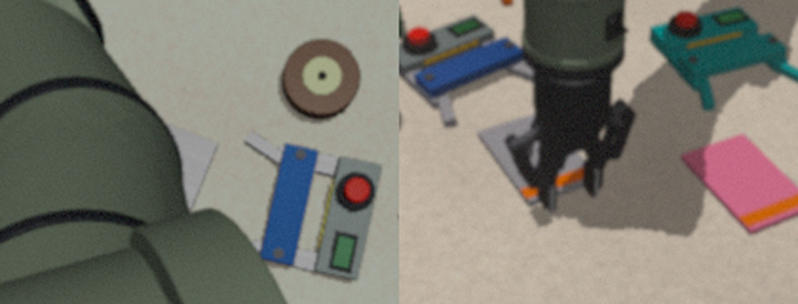

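The scene view shows both fingertips on the bench just behind the orange stripe (crop 548,195 and 597,185), with the plate unmoved. Next I compute the S-curve push.

```bash
cat > plan.py <<'E'
import numpy as np
from h import rot
G=np.array([566.6,-94.5]);GA=np.radians(-102.6)
def g2w(x,y): return G+np.array([[np.cos(GA),-np.sin(GA)],[np.sin(GA),np.cos(GA)]])@[x,y]
def w2g(w): return np.array([[np.cos(GA),np.sin(GA)],[-np.sin(GA),np.cos(GA)]])@(np.array(w)-G)
def path(x,y,th,knots,ds=1.0,end=-20):
    # knots: (gx, theta deg) linear; car model at plate centre
    out=[(x,y,th)]
    kx=[x]+[k[0] for k in knots];kt=[th]+[k[1] for k in knots]
    while x<end:
        t=np.radians(np.interp(x,kx,kt));x+=ds*np.cos(t);y+=ds*np.sin(t);out.append((x,y,np.interp(x,kx,kt)))
    return np.array(out)
def tcp(s,off=76):
    t=np.radians(s[2]);a=np.array([s[0],s[1]])-off*np.array([np.cos(t),np.sin(t)])
    return np.r_[g2w(*a),s[2]-102.6+180]   # world x,y, tool yaw
def rows(P,pos,yaw,step):
    c,s=np.cos(np.radians(yaw)),np.sin(np.radians(yaw));X=np.array([c,s]);Y=np.array([s,-c])
    for i,p in enumerate(P[::step]):
        w=tcp(p);d=w[:2]-pos;print(i,'plate g',p.round(1),'| %.1f %.1f 0 %.3f'%(d@X,d@Y,-np.radians(w[2]-yaw)))
E
python3 - <<'E'
from plan import *
P=path(-165,23.5,-9.6,[(-130,-19.5),(-60,0),(-15,0)],end=-15)
print(P[-1])
rows(P,np.array([655.7,133.5]),67.86,5)
E
```

```text
[-14.60969891   2.15843524   0.        ]
0 plate g [-165.    23.5   -9.6] | -2.2 -0.7 0 0.001
1 plate g [-160.1   22.6  -11. ] | -7.2 1.1 0 0.025
2 plate g [-155.2   21.6  -12.4] | -12.2 2.8 0 0.050
3 plate g [-150.3   20.5  -13.8] | -17.3 4.3 0 0.074
4 plate g [-145.5   19.3  -15.1] | -22.5 5.7 0 0.098
5 plate g [-140.6   17.9  -16.5] | -27.7 6.9 0 0.121
6 plate g [-135.9   16.4  -17.8] | -32.8 8.1 0 0.145
7 plate g [-131.1   14.9  -19.2] | -38.1 9.1 0 0.168
8 plate g [-126.4   13.2  -18.5] | -42.9 7.3 0 0.156
9 plate g [-121.6   11.7  -17.2] | -47.5 4.9 0 0.133
10 plate g [-116.9   10.3  -15.8] | -52.3 2.5 0 0.110
11 plate g [-112.     8.9  -14.5] | -57.1 0.2 0 0.086
12 plate g [-107.2    7.7  -13.1] | -61.9 -2.0 0 0.063
13 plate g [-102.3    6.6  -11.8] | -66.8 -4.0 0 0.039
14 plate g [-97.4   5.7 -10.4] | -71.8 -6.0 0 0.015
15 plate g [-92.5   4.8  -9. ] | -76.8 -7.8 0 -0.009
16 plate g [-87.5   4.1  -7.7] | -81.8 -9.6 0 -0.033
17 plate g [-82.6   3.5  -6.3] | -86.9 -11.2 0 -0.057
18 plate g [-77.6   3.   -4.9] | -92.0 -12.7 0 -0.081
19 plate g [-72.6   2.6  -3.5] | -97.2 -14.1 0 -0.105
20 plate g [-67.6   2.3  -2.1] | -102.3 -15.3 0 -0.130
21 plate g [-62.6   2.2  -0.7] | -107.6 -16.5 0 -0.154
22 plate g [-57.6   2.2   0. ] | -112.6 -16.6 0 -0.167
23 plate g [-52.6   2.2   0. ] | -117.6 -15.8 0 -0.167
24 plate g [-47.6   2.2   0. ] | -122.5 -15.0 0 -0.167
25 plate g [-42.6   2.2   0. ] | -127.4 -14.1 0 -0.167
26 plate g [-37.6   2.2   0. ] | -132.4 -13.3 0 -0.167
27 plate g [-32.6   2.2   0. ] | -137.3 -12.5 0 -0.167
28 plate g [-27.6   2.2   0. ] | -142.2 -11.6 0 -0.167
29 plate g [-22.6   2.2   0. ] | -147.2 -10.8 0 -0.167
30 plate g [-17.6   2.2   0. ] | -152.1 -10.0 0 -0.167
```

move_arm(moves="-2 -0.5 0 0;-5 0.5 0 0.012;-8 1.3 0 0.03;-12 2.8 0 0.05;-17 4.3 0 0.074;-22 5.7 0 0.098;-27 6.9 0 0.121;-32.5 8 0 0.145;-38 9 0 0.168;-38 9 0 0.168")

```text
clock: 9.15
position: [0.6496, 0.0937, 0.0009]
tool_rot: [3.141, 0.001, 1.013]
force: [-0.6, -1.2, -1.3]
grip_width: 0.0424
```

```bash
python3 go.py 653 127 1 68
python3 - <<'E'
from fitp import *
from plan import w2g
p=bot.grab_frame('top');q=bot.grab_frame('scene')
for pic in(p,q):
    for l in('plate_lead','plate_tail','plate'):
        for d in bot.pinpoint(pic,l)[:3]:
            w=onplane(pic,d['at'],0 if l=='plate' else .004)[:2]*1000
            print(l,round(d['conf'],2),w.round(1),'g',w2g(w).round(1))
p['frame']=np.hstack([p['frame'][60:220,130:340],q['frame'][170:330,180:390]]);save(p,'c3.png',k=1.9)
E
```

```text
pos [649.6  93.7   0.9] yaw 58.05 F [-0.6 -1.2 -1.3] grip 0.0424 t 9.15 q [-0.06  0.87 -0.27  1.63  0.33  0.69 -1.06]
shift [ 30.  -14.8  -0.2] turn -0.1736
plate_lead 0.65 [576.5 -28. ] g [-67.1  -4.8]
plate_tail 0.75 [536.1 323.6] g [-401.4 -121. ]
plate 0.57 [510.1 261.6] g [-335.2 -132.8]
plate_lead 0.86 [569.3 -22.7] g [-70.7 -13. ]
plate_lead 0.69 [487.2 191.5] g [-261.8 -139.9]
plate_tail 0.9 [640.   73.6] g [-180.    34.9]
plate 0.96 [514.9 263.2] g [-337.8 -128.5]
plate 0.94 [604.9  26.9] g [-126.8   10.9]
```

View pics/c3.png

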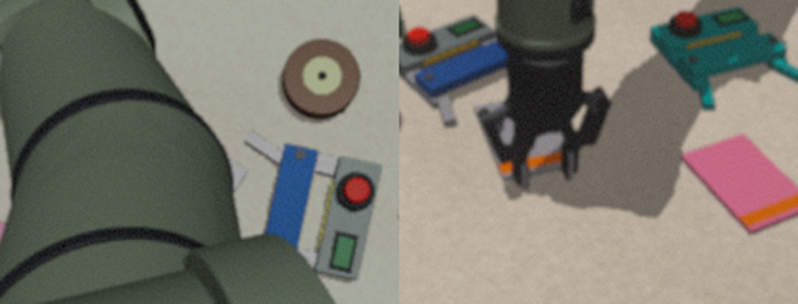

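The plate is following the plan: the lead measures g(-67,-5) against a predicted (-70,-6). Continuing.

Run:
```python
from plan import *
P=path(-130.1,14.9,-19.35,[(-124,-19.5),(-58,0),(-15,0)],end=-15)
rows(P,np.array([649.6,93.7]),58.05,5)
```

```text
0 plate g [-130.1   14.9  -19.4] | 0.1 0.1 0 -0.000
1 plate g [-125.4   13.2  -19.5] | -4.9 0.3 0 0.002
2 plate g [-120.7   11.6  -18.5] | -9.9 -1.0 0 -0.015
3 plate g [-115.9   10.1  -17.1] | -15.0 -2.7 0 -0.039
4 plate g [-111.1    8.6  -15.7] | -20.1 -4.4 0 -0.064
5 plate g [-106.3    7.3  -14.3] | -25.2 -5.9 0 -0.089
6 plate g [-101.4    6.1  -12.8] | -30.4 -7.3 0 -0.114
7 plate g [-96.5   5.1 -11.4] | -35.6 -8.6 0 -0.139
8 plate g [-91.6   4.1  -9.9] | -40.8 -9.7 0 -0.164
9 plate g [-86.7   3.3  -8.5] | -46.1 -10.8 0 -0.190
10 plate g [-81.7   2.6  -7. ] | -51.4 -11.7 0 -0.215
11 plate g [-76.8   2.1  -5.5] | -56.7 -12.4 0 -0.241
12 plate g [-71.8   1.6  -4.1] | -62.0 -13.1 0 -0.267
13 plate g [-66.8   1.3  -2.6] | -67.4 -13.6 0 -0.292
14 plate g [-61.8   1.2  -1.1] | -72.7 -14.0 0 -0.318
15 plate g [-56.8   1.1   0. ] | -77.9 -13.8 0 -0.338
16 plate g [-51.8   1.1   0. ] | -82.6 -12.1 0 -0.338
17 plate g [-46.8   1.1   0. ] | -87.4 -10.5 0 -0.338
18 plate g [-41.8   1.1   0. ] | -92.1 -8.8 0 -0.338
19 plate g [-36.8   1.1   0. ] | -96.8 -7.2 0 -0.338
20 plate g [-31.8   1.1   0. ] | -101.5 -5.5 0 -0.338
21 plate g [-26.8   1.1   0. ] | -106.2 -3.8 0 -0.338
22 plate g [-21.8   1.1   0. ] | -111.0 -2.2 0 -0.338
23 plate g [-16.8   1.1   0. ] | -115.7 -0.5 0 -0.338
```

move_arm(moves="-5 0.2 0 0;-10 -1 0 -0.015;-15 -2.7 0 -0.039;-20 -4.4 0 -0.064;-25 -5.9 0 -0.089;-30.5 -7.3 0 -0.114;-35.5 -8.6 0 -0.139;-41 -9.7 0 -0.164;-46 -10.8 0 -0.19;-46 -10.8 0 -0.19")

```text
clock: 10.38
position: [0.6157, 0.0608, 0.0009]
tool_rot: [-3.141, 0.001, 1.208]
force: [1.0, -0.3, -0.7]
grip_width: 0.0429
```

```bash
python3 go.py 653 127 1 68
python3 - <<'E'
from fitp import *
from plan import w2g
p=bot.grab_frame('top');q=bot.grab_frame('scene')
for pic in(p,q):
    for l in('plate_lead','plate_tail','plate'):
        for d in bot.pinpoint(pic,l)[:3]:
            w=onplane(pic,d['at'],0 if l=='plate' else .004)[:2]*1000
            print(l,round(d['conf'],2),w.round(1),'g',w2g(w).round(1))
p['frame']=np.hstack([p['frame'][60:220,160:370],q['frame'][130:290,150:360]]);save(p,'c4.png',k=1.9)
E
```

```text
pos [615.7  60.8   0.9] yaw 69.24 F [ 1.  -0.3 -0.7] grip 0.0429 t 10.38 q [ 0.02  0.84 -0.32  1.73  0.4   0.64 -0.89]
shift [75.1 11.4 -0.2] turn 0.0216
plate_lead 0.62 [483.6 196.7] g [-266.1 -144.5]
plate_tail 0.63 [532.3 324. ] g [-400.9 -124.8]
plate 0.8 [509.4 265. ] g [-338.4 -134.2]
plate_lead 0.9 [564.7 -66.5] g [-26.9  -8. ]
plate_lead 0.86 [488.6 193.4] g [-263.9 -138.9]
plate_lead 0.19 [612.3  42.7] g [-143.8   14.7]
plate_tail 0.84 [618.   42.6] g [-145.    20.3]
plate_tail 0.71 [536.2 323.2] g [-401.  -120.8]
plate 0.61 [512.  260.1] g [-334.2 -130.6]
plate 0.58 [591.6  -9. ] g [-88.9   5.8]
```

View pics/c4.png

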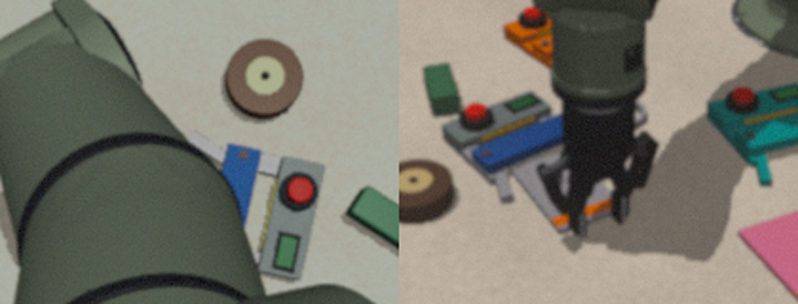

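Plate entering the lane: the scene view shows the lead edge between the flared rails and fingers square on the stripe. Continuing along the plan.

Run:
```python
from plan import *
print(w2g([615.7,60.8]))
P=path(-86.7,3.3,-8.2,[(-58,0),(-15,0)],end=-15)
rows(P,np.array([615.7,60.8]),69.24,5)
```

```text
[-162.27070628   14.03986762]
0 plate g [-86.7   3.3  -8.2] | -0.3 0.1 0 0.001
1 plate g [-81.7   2.6  -6.8] | -5.4 -1.7 0 -0.024
2 plate g [-76.8   2.1  -5.4] | -10.4 -3.4 0 -0.049
3 plate g [-71.8   1.7  -3.9] | -15.5 -5.0 0 -0.074
4 plate g [-66.8   1.4  -2.5] | -20.7 -6.5 0 -0.099
5 plate g [-61.8   1.2  -1.1] | -25.8 -7.8 0 -0.123
6 plate g [-56.8   1.2   0. ] | -31.0 -8.6 0 -0.142
7 plate g [-51.8   1.2   0. ] | -35.9 -7.9 0 -0.142
8 plate g [-46.8   1.2   0. ] | -40.9 -7.1 0 -0.142
9 plate g [-41.8   1.2   0. ] | -45.8 -6.4 0 -0.142
10 plate g [-36.8   1.2   0. ] | -50.8 -5.7 0 -0.142
11 plate g [-31.8   1.2   0. ] | -55.7 -5.0 0 -0.142
12 plate g [-26.8   1.2   0. ] | -60.7 -4.3 0 -0.142
13 plate g [-21.8   1.2   0. ] | -65.6 -3.6 0 -0.142
14 plate g [-16.8   1.2   0. ] | -70.6 -2.9 0 -0.142
```

move_arm(moves="-5 -1.7 0 -0.024;-10 -3.4 0 -0.049;-15 -5 0 -0.074;-20 -6.5 0 -0.099;-25 -7.8 0 -0.123;-30 -8.6 0 -0.142;-35 -8 0 -0.142;-40 -7.2 0 -0.142;-45 -6.5 0 -0.142;-45 -6.5 0 -0.142")

```text
clock: 11.62
position: [0.5942, 0.0207, 0.0008]
tool_rot: [-3.142, 0.001, 1.347]
force: [0.5, 0.5, -0.0]
grip_width: 0.0426
```

```bash
python3 go.py 653 127 1 68
python3 - <<'E'
from fitp import *
from plan import w2g
q=bot.grab_frame('scene');p=bot.grab_frame('top')
print(w2g(np.array(bot.observe()['position'])[:2]*1000))
for pic in(q,):
    for l in('plate_lead','plate_tail','plate'):
        for d in bot.pinpoint(pic,l)[:3]:
            w=onplane(pic,d['at'],0 if l=='plate' else .004)[:2]*1000
            print(l,round(d['conf'],2),w.round(1),'g',w2g(w).round(1))
p['frame']=np.hstack([p['frame'][60:220,160:370],q['frame'][130:290,150:360]]);save(p,'c5.png',k=1.9)
E
```

```text
pos [594.2  20.7   0.8] yaw 77.19 F [ 0.5  0.5 -0. ] grip 0.0426 t 11.62 q [ 0.11  0.81 -0.35  1.8   0.45  0.61 -0.75]
shift [116.7  33.8  -0.2] turn 0.1604
[-119.63571008    1.6646993 ]
plate_lead 0.57 [493.4 197.9] g [-269.4 -135.2]
plate_tail 0.68 [534.2 325.2] g [-402.6 -123.2]
plate_tail 0.57 [596.1  11.4] g [-109.8    5.7]
plate_tail 0.22 [ 720.7 -118.4] g [-10.3 155.6]
plate 0.75 [579.  -47.3] g [-48.8   1.8]
plate 0.72 [515.1 256.5] g [-331.3 -126.8]
```

View pics/c5.png

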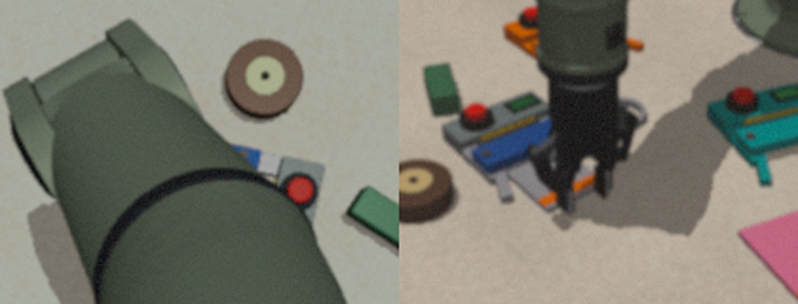

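The plate is under the bridge with no side force. Home is expected about 23 mm further on, so I'll approach in stages.

move_arm(moves="-3 0 0 0;-6 0 0 0;-9 0 0 0;-12 0 0 0;-14 0 0 0;-16 0 0 0;-18 0 0 0;-20 0 0 0;-21 0 0 0;-21 0 0 0")

```text
clock: 12.7
position: [0.5896, 0.0014, 0.0009]
tool_rot: [-3.142, 0.0, 1.349]
force: [0.0, 0.2, 0.4]
grip_width: 0.0429
```

move_arm(moves="-0.5 0 0 0;-0.5 0 0 0;-1 0 0 0;-1 0 0 0;-1.5 0 0 0;-1.5 0 0 0;-2 0 0 0;-2 0 0 0;-2 0 0 0;-2 0 0 0")

```text
clock: 13.53
position: [0.5893, -0.0002, 0.0009]
tool_rot: [-3.142, 0.0, 1.349]
force: [0.4, 0.5, 0.1]
grip_width: 0.0428
```

move_arm(moves="-0.5 0 0 0;-0.5 0 0 0;-1 0 0 0;-1 0 0 0;-1.5 0 0 0;-1.5 0 0 0;-2 0 0 0;-2 0 0 0;-2 0 0 0;-2 0 0 0")

```text
clock: 14.37
position: [0.5889, -0.0016, 0.0009]
tool_rot: [3.142, -0.001, 1.349]
force: [0.8, 4.6, -0.3]
grip_width: 0.0426
```

Reaction of 4.6 N along the push: the plate is at the stop. I'll press slightly firmer to seat it.

move_arm(moves="-0.5 0 0 0;-0.5 0 0 0;-1 0 0 0;-1 0 0 0;-1 0 0 0;-1 0 0 0;-1 0 0 0;-1 0 0 0;-1 0 0 0;-1 0 0 0")

```text
clock: 15.2
position: [0.5889, -0.0017, 0.001]
tool_rot: [3.141, -0.002, 1.35]
force: [0.1, 9.0, -1.2]
grip_width: 0.0427
```

Reaction is up to 9 N with no movement, so the plate is home. Backing off, lifting and closing the fingers.

move_arm(moves="2 0 0 0;8 0 0 0;16 0 0 0;25 0 0 0;35 0 0 0;40 0 -10 0;40 0 -40 0;40 0 -75 0;40 0 -110 0;40 0 -110 0")

```text
clock: 16.03
position: [0.6003, 0.0371, 0.1178]
tool_rot: [3.134, -0.003, 1.349]
force: [1.8, 1.0, -0.0]
grip_width: 0.0427
```

move_arm(moves="30 0 0 0;60 0 0 0;95 0 0 0;130 0 0 0;165 0 0 0;190 0 0 0;200 0 0 0;200 0 0 0;200 0 0 0;200 0 0 0", grip=0)

```text
clock: 16.87
position: [0.6415, 0.2294, 0.1111]
tool_rot: [3.141, 0.001, 1.348]
force: [-0.2, -0.4, 0.2]
grip_width: 0.0002
```

```bash
python3 go.py 581 -169.5 100 77.3
python3 - <<'E'
from meas import *
from plan import w2g
q=bot.grab_frame('scene');p=bot.grab_frame('top')
for pic in(p,q):
    hsv=cv2.cvtColor(pic['frame'],cv2.COLOR_RGB2HSV).astype(int)
    for l in('plate_lead','plate_tail','plate'):
        for d in bot.pinpoint(pic,l)[:3]:
            w=onplane(pic,d['at'],0 if l=='plate' else .004)[:2]*1000
            print(l,round(d['conf'],2),w.round(1),'g',w2g(w).round(1))
q['frame']=np.hstack([p['frame'][60:220,180:390],q['frame'][130:290,150:360]]);save(q,'c6.png',k=1.9)
E
```

```text
pos [641.5 229.4 111.1] yaw 77.21 F [-0.2 -0.4  0.2] grip 0.0002 t 16.87 q [-0.18  0.77 -0.42  1.52  0.36  0.93 -0.93]
shift [-402.4   29.3   11.5] turn -0.0016
plate_lead 0.86 [ 563.5 -138.7] g [43.8  6.6]
plate_lead 0.41 [483.2 201.4] g [-270.6 -146. ]
plate_tail 0.74 [590.4  -5.9] g [-91.7   3.9]
plate 0.7 [570.5 -79.2] g [-15.7   0.5]
plate_lead 0.73 [477.6 191.5] g [-259.7 -149.3]
plate_tail 0.88 [593.2 -18.6] g [-79.9   9.4]
plate_tail 0.86 [529.1 318.3] g [-394.7 -126.6]
plate 0.75 [571.2 -77.7] g [-17.4   0.9]
plate 0.67 [ 541.4 -271.8] g [178.5  14. ]
plate 0.58 [509.  254.3] g [-327.9 -132.3]
```

View pics/c6.png

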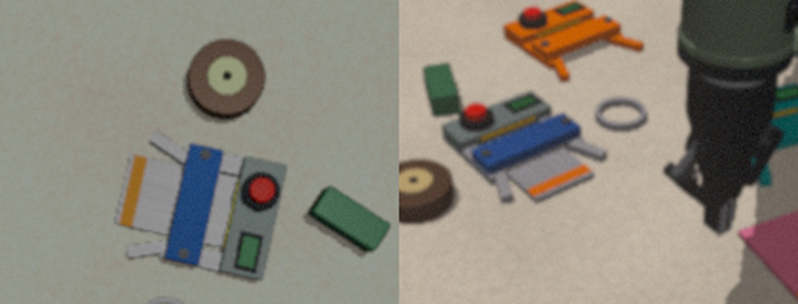

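The top view shows the plate under the bridge, its lead edge at the stop (crop ~232,215) and its stripe at (133,190), nearly parallel to the bridge. I'll check it numerically from the stripe and the re-measured bridge and button.

Run:
```python
from meas import *
from plan import w2g
p=bot.grab_frame('top');hsv=cv2.cvtColor(cv2.GaussianBlur(p['frame'],(3,3),0),cv2.COLOR_RGB2HSV).astype(int)
_,r=rect(p,win(p,235,130,268,185)&(hsv[...,1]>110),.008,'stripe');print('stripe g',w2g(r[:2]))
w=win(p,240,120,345,215)
_,r=rect(p,w&(hsv[...,0]>100)&(hsv[...,0]<130)&(hsv[...,1]>120),.028,'bridge')
_,r=rect(p,w&(hsv[...,1]>150)&((hsv[...,0]<8)|(hsv[...,0]>172)),.046,'button')
```

```text
stripe c [584.9 -25.3] size 84.3 15.7 long-axis deg -12.44
stripe g [-71.49179312   2.7931421 ]
bridge c [566.6 -94.4] size 134.6 39.0 long-axis deg -12.44
button c [ 581.1 -169.6] size 29.8 29.6 long-axis deg -0.4
```

The plate is parallel to the lane (-12.44° for both stripe and bridge) and about 3 mm off the middle. The strip of bare steel visible behind the stripe accounts for its x position. Now to the button.

move_arm(moves="-35 3 0 0;-70 5 0 0;-105 8 0 0;-140 10 0 0;-175 13 0 0;-210 15 0 0;-245 18 0 0;-280 20 0 0;-315 23 0 0;-350 26 0 0")

```text
clock: 18.15
position: [0.5893, -0.1178, 0.1111]
tool_rot: [3.141, 0.0, 1.349]
force: [0.4, -0.0, 0.7]
grip_width: 0.0
```

```bash
python3 go.py 581 -169.5 60 77.3
```

```text
pos [ 589.3 -117.8  111.1] yaw 77.28 F [ 0.4 -0.   0.7] grip 0.0 t 18.15 q [ 0.39  0.66 -0.43  1.75  0.36  0.81 -0.43]
shift [-52.2   3.3  51.1] turn -0.0003
```

move_arm(moves="-30 2 0 0;-52 3 0 0;-52 3 15 0;-52 3 30 0;-52 3 45 0;-52 3 51 0;-52 3 51 0;-52 3 51 0;-52 3 51 0;-52 3 51 0")

```text
clock: 18.98
position: [0.5817, -0.1675, 0.0608]
tool_rot: [3.14, 0.0, 1.349]
force: [-0.3, -0.1, -0.2]
grip_width: 0.0003
```

```bash
python3 go.py 581 -169.5 40 77.3
python3 - <<'E'
from h import *
q=bot.grab_frame('scene');save(q,'c7.png',(130,120,340,280),3)
E
```

```text
pos [ 581.7 -167.5   60.8] yaw 77.28 F [-0.3 -0.1 -0.2] grip 0.0003 t 18.98 q [ 0.45  0.74 -0.4   1.76  0.4   0.73 -0.38]
shift [-2.1 -0.3 20.8] turn -0.0003
```

View pics/c7.png

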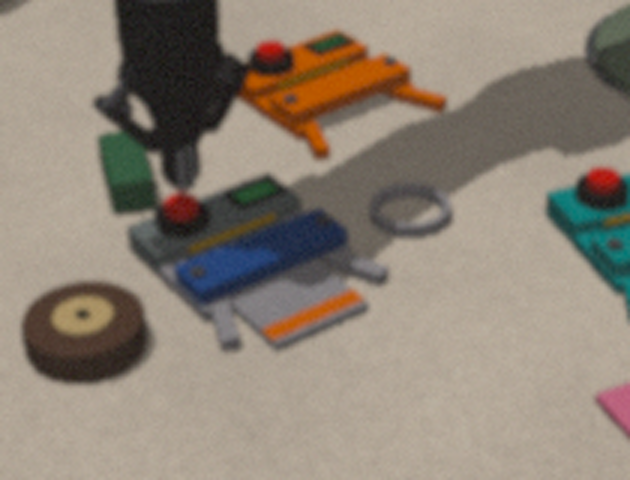

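The closed fingertips stand over the red button (182,208), and the plate is home with a grey strip behind its stripe. Pressing.

move_arm(moves="-2 0 5 0;-2 0 9 0;-2 0 12 0;-2 0 14 0;-2 0 16 0;-2 0 17 0;-2 0 18 0;-2 0 19 0;-2 0 20 0;-2 0 20 0")

```text
clock: 19.87
position: [0.5806, -0.1695, 0.0401]
tool_rot: [-3.141, 0.0, 1.349]
force: [-4.6, -0.6, 8.3]
grip_width: -0.0002
```

```bash
python3 go.py 581 -169.5 40 77.3
```

```text
pos [ 580.6 -169.5   40.1] yaw 77.27 F [-4.6 -0.6  8.3] grip -0.0002 t 19.87 q [ 0.45  0.77 -0.39  1.77  0.42  0.69 -0.39]
shift [0.1 0.4 0.1] turn -0.0005
```

8.3 N, above the 5 N spring, at z = 40.1 mm means it is fully down. I'll hold briefly and release.

move_arm(moves="0 0 0.5 0;0 0 0.5 0;0 0 0.5 0;0 0 -2 0;0 0 -6 0;0 0 -12 0;0 0 -35 0;0 0 -65 0;0 0 -95 0;0 0 -110 0")

```text
clock: 20.7
position: [0.5821, -0.1693, 0.1536]
tool_rot: [3.138, -0.0, 1.349]
force: [0.5, 0.3, 0.4]
grip_width: -0.0001
```

move_arm(moves="30 0 0 0;65 0 0 0;100 0 0 0;140 0 0 0;180 0 0 0;220 0 0 0;260 0 0 0;300 0 0 0;330 0 0 0;330 0 0 0")

```text
clock: 21.53
position: [0.6532, 0.161, 0.1504]
tool_rot: [-3.141, -0.005, 1.356]
force: [0.1, 0.3, -0.2]
grip_width: -0.0002
```

```bash
python3 go.py 581 -169.5 40 77.3
python3 - <<'E'
from meas import *
from plan import w2g
p=bot.grab_frame('top');hsv=cv2.cvtColor(cv2.GaussianBlur(p['frame'],(3,3),0),cv2.COLOR_RGB2HSV).astype(int)
_,r=rect(p,win(p,235,130,268,185)&(hsv[...,1]>110),.008,'stripe');print('stripe g',w2g(r[:2]))
w=win(p,240,120,345,215)
rect(p,w&(hsv[...,1]>150)&((hsv[...,0]<8)|(hsv[...,0]>172)),.046,'button');print('btn depth',np.median([depthpt(p,(u,v))[2] for u in range(315,320) for v in range(157,162)]))
for l in('mop','bezel','compound','plate_lead'):
    for d in bot.pinpoint(p,l)[:1]:print(l,np.round(d['at'],1),onplane(p,d['at'],0)[:2].round(4))
save(p,'c8.png',(160,60,400,260),3)
E
```

```text
pos [653.2 161.  150.4] yaw 77.7 F [ 0.1  0.3 -0.2] grip -0.0002 t 21.53 q [-0.05  0.72 -0.45  1.52  0.35  0.99 -0.81]
shift [-3.388e+02 -1.000e-01  1.088e+02] turn 0.007
stripe c [584.9 -25.4] size 84.3 15.6 long-axis deg -12.91
stripe g [-71.38455161   2.77990132]
button c [ 581.1 -169.6] size 29.8 29.6 long-axis deg -0.4
btn depth 0.047521617307325736
mop [299.2 100.5] [ 0.7213 -0.1369]
bezel [268.1 234.2] [ 0.4206 -0.0663]
compound [358.3 176.5] [ 0.5492 -0.268 ]
plate_lead [300.2 171.3] [ 0.5608 -0.1382]
```

View pics/c8.png

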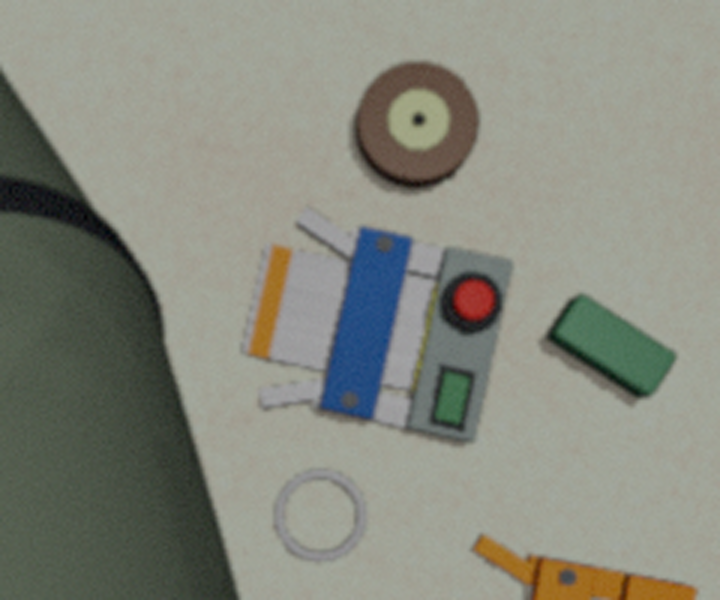

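Run:
```python
from h import *
from plan import w2g,g2w
p=bot.grab_frame('top')
print('tail edge g',w2g(onplane(p,(160+254/3,60+302/3),.008)[:2]*1000))
g=p['frame'].astype(int)
# profile along gauge x at plate top height
R_=rot(p['attitude'])
for gy in(-20,0,12):
  row=[]
  for gx in list(range(-92,-70,2))+[999]+list(range(30,60,2)):
    if gx==999: row.append('|');continue
    w=np.r_[g2w(gx,gy)/1000,.008];c=R_.T@(w-np.array(p['eye']))
    uv=cv2.projectPoints(np.array([[c[0],-c[1],-c[2]]]),np.zeros(3),np.zeros(3),np.array(p['K']),np.array(p['dist']))[0][0,0]
    v=cv2.getRectSubPix(p['frame'],(1,1),tuple(map(float,uv)))[0,0];row.append('%d:%s'%(gx,','.join(map(str,v))))
  print(gy,*row)
```

```text
tail edge g [-82.12230821  -0.85345041]
-20 -92:162,165,152 -90:162,164,152 -88:159,160,149 -86:152,152,141 -84:147,148,145 -82:155,152,151 -80:159,141,127 -78:161,126,85 -76:163,118,53 -74:162,115,39 -72:160,112,36 | 30:162,162,163 32:161,162,162 34:163,164,166 36:161,162,164 38:161,161,163 40:158,159,160 42:146,147,141 44:133,134,106 46:125,126,80 48:118,121,95 50:113,118,111 52:110,119,116 54:110,121,117 56:110,119,117 58:108,117,114
0 -92:162,162,150 -90:162,160,149 -88:162,160,149 -86:159,159,148 -84:154,153,151 -82:153,149,148 -80:156,138,124 -78:159,124,83 -76:161,116,51 -74:163,115,41 -72:163,114,42 | 30:159,159,160 32:158,159,159 34:160,159,161 36:159,158,159 38:158,157,159 40:156,156,157 42:147,148,144 44:131,132,113 46:120,120,80 48:111,117,96 50:110,119,111 52:113,121,118 54:115,124,121 56:113,122,120 58:114,121,120
12 -92:162,161,148 -90:162,160,148 -88:161,159,147 -86:157,156,147 -84:151,151,147 -82:152,149,147 -80:156,139,124 -78:161,126,85 -76:161,116,50 -74:161,114,37 -72:162,115,39 | 30:158,158,159 32:157,158,159 34:158,157,159 36:159,159,161 38:160,159,160 40:157,156,158 42:141,142,139 44:125,126,102 46:115,117,76 48:109,114,89 50:111,116,112 52:114,121,119 54:112,120,119 56:109,117,116 58:108,117,114
```

The edge profile puts the tail at about -85 mm and the lead at about 44 mm, uniformly across the width, so the plate is home. The button is up and the bystanders haven't moved. Handing in.

```bash
python3 -c "
from workcell import bot
print(bot.job_done())"
```

```text
the job is handed in; nothing more can be done
None
```

I pushed the steel plate under the blue bridge until it was home against the stop. I then pressed the red button once, let it go and withdrew the arm. The job was handed in at about 22 s; the hand-in reports no verdict.

**Plate:** The final push met the stop at 4.6 N, rising to 9 N with no further movement. In the last picture its leading edge is at gauge x of about 44 mm and its tail at about -85 mm. It lies within 0.5° of the bridge's line and about 3 mm off the lane's middle.

**Button:** It took 8.3 N at z = 40 mm, which is fully down. It measures back up, with its top at about 47 mm by depth.

**Bystanders:** The buffing wheel, ring and bar read within about 10 mm of their first positions. That is detector noise, as nothing touched them.

**Disagreements:** The scene-camera network put the plate's tail up to 12 mm off. The stripe alone suggested the plate sat about 6 mm too far in, because a strip of bare steel lies behind it. I settled both with the picture's edge profile and the force at the stop.

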